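Hang the blue bin on the bench rail

ROBOT

A 6-joint arm with a two-finger parallel gripper is mounted at the origin on a cart in front of the work surface, level with it; the furniture and walls round the work are solid. World frame = base frame: x ahead of the robot, y to its left, z up, the work surface at z = 0. Lengths are in m, angles in rad, forces in N, time in s.
With the tool pointing down it reaches from about 0.35 to 0.85 m from the base axis. Payload 8.1 kg.
Tool frame: the origin (TCP) lies midway between the tips of the shut fingers; the grasp point (between the pads) lies 19 mm behind it; z points along the fingers, y is the line along which they close (so a half turn about z gives the same grasp; the last joint's range is limited). The gripper opens to 85 mm and grips with 20 to 120 N. Pads are 22 mm wide; open, the fingers measure 114 mm over their backs; the gripper's body (76 mm by 85 mm) begins 54 mm behind the grasp point. The pads swing forward as they close: fully open they stand 13 mm farther back than shut.
Start: joints at [1.078, 0.13, 1.488, -0, 1.523, -0.085], TCP at [0.238, 0.551, 0.231] pointing down, gripper open.
Joint ranges: [-2.96, 2.96], [-0.89, 2.26], [0.02, 2.5], [-1.34, 4.48], [0, 2.73], [-2.66, 2.66]. Speed limits (rad/s): [2.39, 2.39, 2.79, 3.14, 3.14, 3.14].

INTERFACE

Orientations are given as a 3x3 rotation matrix whose columns are the frame's x, y, z axes.
In Python, from station import arm gives the robot as it stands.
- The arm moves only by the shell command python3 -m handwheel 'ROWS' [FORCE]. ROWS is JSON, a list of rows, each a list of 3 entries, a list of its own where there are three numbers: the finger opening in mm, from 0 to 85.4, then the shift along the tool's x, y, z scaled (see below), then the turn, a rotation vector about the tool's x, y, z scaled (see below). In form: [[fingers, [dx, dy, dz], [rx, ry, rz]], ...]. A call has 1 to 8 rows; each row shifts and turns the commanded pose from where the row before left it, along the tool's axes as they then stand; what a row does not reach is not made up. The controller multiplies each number of a shift by 3 cm and each number of a turn by 8 degrees. A row lasts 1/10 s, in which the tool goes at most 50 mm and 8.59 degrees, less where a joint would pass 70% of its speed; a pose out of reach is approached as far as the arm can. A call with a number of a shift or a turn outside -1 to 1 is refused whole. A call with a gripper value outside its range is refused whole. The fingers move at their own pace and stop on an object; FORCE is the grip in N (left out, the last holds). Time passes only in rows, so rows that do not move let the fingers close. It gives the time, the measured TCP pose, the force, the opening and the grip force at its end, in the units of the state.
- arm.get_obs(): the state, without advancing time (a new reading comes with each control period).
- arm.camera(name): name is "scene" or "top" or "wrist"; returns the picture (420x560x3 uint8, red, green, blue); there is no depth.
- arm.calibration(name): a dict with "fx", "fy", "cx", "cy" (pixels), "extrinsics" (4x4, takes a point from world to camera coordinates); the wrist camera has in their place "mount" (4x4, takes a point from camera to tool coordinates, whose origin is the TCP and whose axes are the flange's). Camera axes: x right, y down, z forward; pixel columns grow to the right and rows downward; lengths in m; the calibration is good to about 2 mm. A picture is of the moment at which its call begins: read the wrist's pose just before it. calibration takes no time and is no camera call.
- arm.job_done(): hands the job in; it is judged then, once.
Trained networks look in the newest picture that a camera, given by its name, has taken for a name from the list of things; names that differ only in an ending like _2 or _b are one class to them, and where a whole thing is asked for, a point or a joint stands for the part that bears it (a point fixed in the world has none). Each returns a list of dicts, best first, with "confidence" (0 to 1); they miss things now and then, are a little off and sometimes report something else, mostly with a low value. They report only what shows in the picture. A call takes as long as a camera call. They do not tell look-alikes from the thing itself.
- arm.boxes_of(camera, target): "box" ([centre column, centre row, width, height] in pixels, round what is visible of it).
- arm.landmark_of(camera, target): "uv" ([column, row] in pixels: a listed point, or the origin of a listed thing).
The state is a dict: "time_s": time; "q": joint angles; "qvel": joint speeds; "joint_efforts": joint torques, N m; "tcp_pos": TCP position; "tcp_rot": TCP orientation; "contact_force": force on the tool from outside, world axes, zero at the start; "torque": the same for the moment, N m; "finger_gap": finger opening in m; "gripper_force": force on a finger pad.
Only numpy, scipy, OpenCV 4.12 (cv2) and the standard library are available. Lean on these libraries where they do the work, as an engineer would, in place of code of your own. Each camera call takes 0.05 s, during which the arm holds its last target. There are 200 camera calls.

TASK

Hang the blue bin on the free stretch of the steel rail, beside the grey bin that already hangs there. Tip the blue bin's front up by about 20 degrees, hook its rear lip over the rail, then, with the lip staying on the rail, swing the front down until the bin hangs level with its back flat against the lower bar, and let go. Leave the red bin where it stands.

Things in the scene. Friction and masses are not known exactly. Their poses are not given: they have to be found in the camera images.
- blue_bin: Loose empty blue plastic bin, 0.12 kg, open on top; 90 (x) x 60 (y) x 60 mm high, walls 3 mm. Origin: centre of its underside, z up. +x is its back (hooked lip), -x its low front; starts upright, back away from the robot (within 15 deg). Sides are 60 mm high from x=-12 to +45, then slope to 34 mm at the front. Grip outside across the width (y), e.g. at x=8, z=42 mm.
- bin_lip (a point): Point in the lip's channel, bin frame (52, 0, 52) mm; lies on the rail's axis when hung (+-3 mm in x). The lip is a downward hook on the bin's back, 56 mm wide: strip out to x=62, underside z=56; its return (inner face x=59) goes down to z=43, flaring out to x=66. Channel 14 mm wide between return and back wall (x=45), open downward. Axes as the bin's.
- bin_front (a point): Middle of the blue bin's front rim, bin frame (-43.5, 0, 34) mm. Axes as the bin's.
- rail_stand: Fixed grey stand. Origin on the worktop below the rail's axis, midway between its posts (y=+-140, 110 mm high); z up, y along the rail, +x away from the robot (within 12 degrees). Round steel rail, 8 mm thick, axis x=0, z=100 mm, nothing above it; lower flat bar z=52 to 74, front face x=-7 mm. A like grey bin hangs fixed at y=-122 to -62. A hung bin's origin is at x=-52, z=48 mm.
- rail_free (a point): Point on the rail's axis in the middle of its free stretch, stand frame (0, 35, 100) mm. Free from here: 97 mm towards -y (side of the grey hung bin) and 99 mm towards +y (end post). Axes as the stand's.
- red_bin: Loose red bin of the same shape and size as the blue one, standing beside it on the worktop: not to be moved. Origin and axes as the blue bin's.
Not all that is in view belongs to the job. Leave any turquoise look-alike of the blue_bin alone.

How it is judged:
By the outcome, as a careful person would: the job done as asked, in the order asked, and still so for the second after the job is handed in, with the robot touching nothing.
It also fails if it takes over 40 s, if anything falls off the work surface, if the arm or the gripper's body presses on something with over 40 N, if the wrist force passes 120 N, or if a joint passes its speed limit or range.

## Working session

There is one attempt and no reset: what is moved stays moved. The work goes in short steps, Python scripts to look and compute and a shell command to move; the robot and the scene stay as the last step left them, time stands still between calls to the robot, and variables do not carry over. Pictures are saved under pics/ and viewed, at most 10 in all, crops included, and the job is handed in when it is done.

```bash
ls; mkdir -p pics; python3 - <<'E'
from station import arm
import cv2,numpy as np
for c in("scene","top"):
    im=arm.camera(c);cv2.imwrite(f"pics/{c}0.png",im[:,:,::-1])
    for t in("blue_bin","bin_lip","bin_front","red_bin","rail_stand","rail_free"):
        print(c,t,[(np.round(d["uv"]),round(d["confidence"],2)) for d in arm.landmark_of(c,t)],[(np.round(d["box"]),round(d["confidence"],2)) for d in arm.boxes_of(c,t)] if t in("blue_bin","red_bin") else "")
print(arm.get_obs()["time_s"])
a=cv2.imread("pics/scene0.png");b=cv2.imread("pics/top0.png")
E
```

```text
pics
scene blue_bin [(array([228., 186.]), 0.75), (array([262., 261.]), 0.74)] [(array([256., 254.,  66.,  51.]), 0.88)]
scene bin_lip [(array([233., 158.]), 0.83), (array([240., 248.]), 0.77)] 
scene bin_front [(array([209., 186.]), 0.96), (array([282., 245.]), 0.62)] 
scene red_bin [(array([270., 210.]), 0.92)] [(array([277., 198.,  59.,  50.]), 0.56)]
scene rail_stand [] 
scene rail_free [(array([424., 233.]), 0.96), (array([234., 158.]), 0.74)] 
top blue_bin [(array([176., 217.]), 0.96), (array([280., 251.]), 0.78)] [(array([279., 255.,  39.,  53.]), 0.72), (array([174., 211.,  42.,  50.]), 0.63)]
top bin_lip [(array([166., 190.]), 0.62), (array([271., 272.]), 0.58)] 
top bin_front [(array([179., 233.]), 0.94), (array([287., 234.]), 0.78)] 
top red_bin [(array([234., 202.]), 0.94)] [(array([233., 196.,  36.,  53.]), 0.78)]
top rail_stand [(array([384., 164.]), 0.57)] 
top rail_free [(array([379., 155.]), 0.64), (array([181., 234.]), 0.6)] 
0.9
```

View pics/scene0.png

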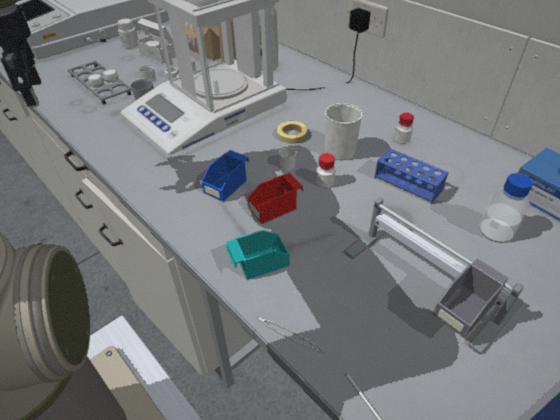

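View pics/top0.png

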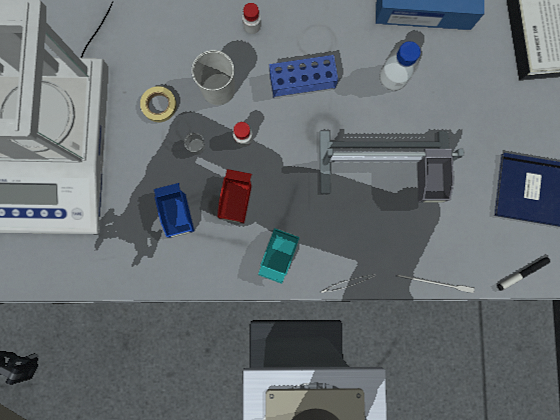

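The blue bin is at scene (225,175) and top (174,211), with the red bin to its right. The turquoise look-alike is at top (279,255). The stand is at top (325–460,155), and the grey bin hangs at its right end.

```bash
cat > h.py <<'E'
from station import arm
import cv2,numpy as np
from scipy.optimize import least_squares
from scipy.spatial.transform import Rotation as R
C={c:arm.calibration(c) for c in("scene","top","wrist")}
def cam(c,o=None):
    k=C[c]
    if c!="wrist": E=np.array(k["extrinsics"])
    else:
        T=np.eye(4);T[:3,:3]=o["tcp_rot"];T[:3,3]=o["tcp_pos"]
        E=np.linalg.inv(T@np.array(k["mount"]))
    return k,E
def proj(c,P,o=None):
    k,E=cam(c,o);p=np.atleast_2d(P)@E[:3,:3].T+E[:3,3]
    return np.c_[k["fx"]*p[:,0]/p[:,2]+k["cx"],k["fy"]*p[:,1]/p[:,2]+k["cy"]]
def place(x,y,yaw,P,z=0):
    return np.atleast_2d(P)@R.from_euler("z",yaw).as_matrix().T+[x,y,z]
def fit(obs,x0):  # obs: list of (cam,localpoint,uv,o)
    f=lambda s:np.concatenate([(proj(c,place(*s,P),o)-uv).ravel() for c,P,uv,o in obs])
    return least_squares(f,x0,loss="soft_l1",f_scale=2)
BIN={"blue_bin":(0,0,0),"bin_lip":(.052,0,.052),"bin_front":(-.0435,0,.034)}
E
python3 - <<'E'
from h import *
ob=[("scene",BIN[n],uv,None) for n,uv in zip(BIN,[(228,186),(233,158),(209,186)])]+[("top",BIN[n],uv,None) for n,uv in zip(BIN,[(176,217),(166,190),(179,233)])]
r=fit(ob,[.45,.2,0]);print("blue",r.x,r.fun.round(1))
ob=[("scene",(0,.035,.1),(424,233),None),("top",(0,.035,.1),(379,155),None),("top",(0,0,0),(384,164),None)]
r=fit(ob,[.6,-.2,0]);print("stand",r.x,r.fun.round(1))
for c in("scene","top"): print(c,proj(c,place(*r.x,[(0,y,.1) for y in(.14,.035,-.06,-.14)])).round().tolist())
a=cv2.imread("pics/scene0.png")[190:340,340:530];b=cv2.imread("pics/top0.png")[115:215,305:475]
b=cv2.resize(b,None,fx=4.4,fy=4.4,interpolation=2)[:,:748]
a=cv2.resize(a,None,fx=4,fy=4,interpolation=2)
cv2.imwrite("pics/cs.png",a);cv2.imwrite("pics/ct.png",b)
k,E=cam("top");print(np.linalg.inv(E)[:3,3]);k,E=cam("scene");print(np.linalg.inv(E)[:3,3])
o=arm.get_obs();print(o["tcp_rot"],o["contact_force"])
E
```

```text
blue [0.49556268 0.31252627 0.27919967] [-3.8  0.7  2.2 -0.3  2.   0.2  0.2 -0.8 -0.4  1.4 -0.8  0.2]
stand [ 0.61729337 -0.17304849  0.0098888 ] [-0.2  0.8 -0.4 -0.6  0.1 -0. ]
scene [[377.0, 205.0], [424.0, 234.0], [472.0, 264.0], [517.0, 292.0]]
top [[330.0, 155.0], [379.0, 154.0], [423.0, 154.0], [460.0, 153.0]]
[0.37704111 0.09459601 1.12136706]
[ 0.07497379 -0.3583795   0.67368642]
[[-9.18009787e-01  3.96557727e-01  3.15221524e-05]
 [ 3.96557727e-01  9.18009787e-01  8.52996244e-06]
 [-2.55550219e-05  2.03309421e-05 -9.99999999e-01]] [0.13745911 0.31180449 0.4150211 ]
```

View pics/cs.png

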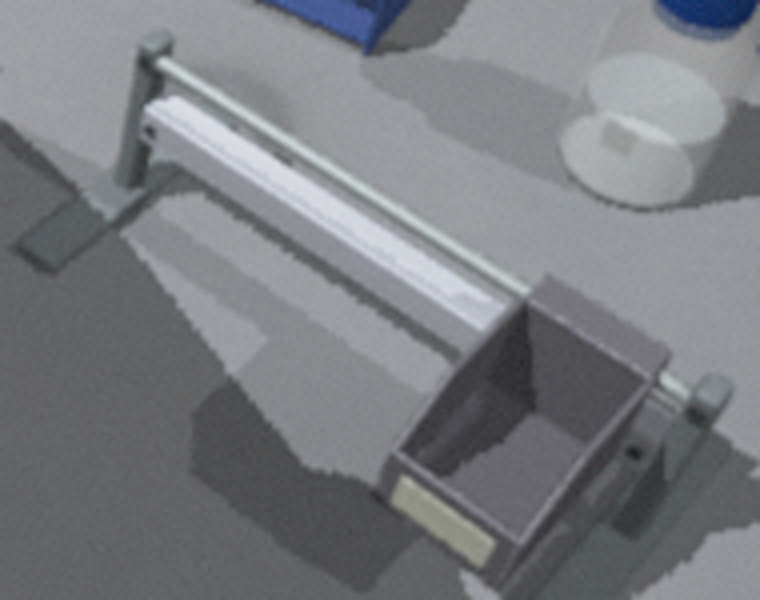

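View pics/ct.png

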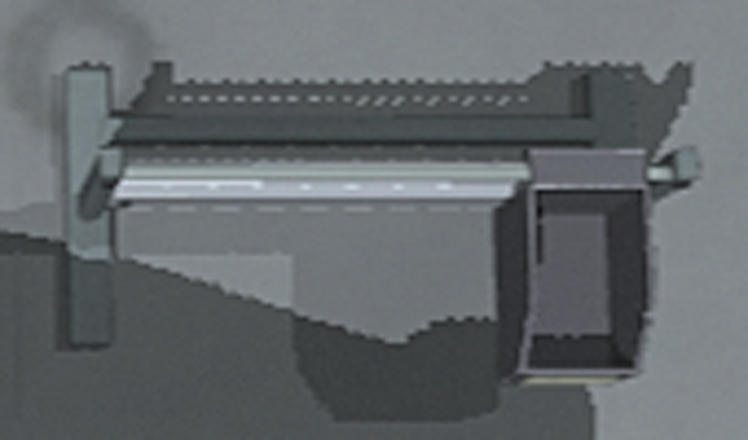

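The rail runs from scene (381,206) to (509,286), and in the top view along row 154 from column 333 to 454. I'll fly over the stand first to look with the wrist camera.

```bash
python3 - <<'E'
from h import *
pts=[("scene",(381.2,205.7)),("scene",(471.2,262)),("scene",(508.7,285.5)),("top",(333.4,154.1)),("top",(424.3,154.1)),("top",(453.9,154.3))]
def f(s):
    r=[(proj(c,place(*s[:3],(0,y,.1)))-uv).ravel() for (c,uv),y in zip(pts,s[3:])]
    r.append((proj("scene",place(*s[:3],(0,.035,.1)))-(424,233)).ravel());r.append((proj("top",place(*s[:3],(0,.035,.1)))-(379,155)).ravel())
    return np.concatenate(r)
r=least_squares(f,[.617,-.173,0,.13,-.06,-.13,.13,-.06,-.13]);print(r.x.round(4),r.fun.round(1))
print(np.array(C["wrist"]["mount"]).round(3),C["wrist"]["fx"])
E
python3 -m handwheel '[[85,[0,0,0],[0,0,-0.98]],[85,[0,0,0],[0,0,-0.98]],[85,[0,0,0],[0,0,-0.98]],[85,[0,-1,-0.5],[0,0,0]],[85,[0,-1,-0.5],[0,0,0]],[85,[-0.5,-1,-0.5],[0,0,0]],[85,[-0.5,-1,-0.5],[0,0,0]],[85,[-0.5,-1,-0.5],[0,0,0]]]' 60
python3 -m handwheel '[[85,[-0.5,-1,-0.5],[0,0,0]],[85,[-0.5,-1,-0.5],[0,0,0]],[85,[-0.5,-1,-0.5],[0,0,0]],[85,[-0.5,-1,0],[0,0,0]],[85,[-0.5,-1,0],[0,0,0]],[85,[-0.5,-1,0],[0,0,0]],[85,[-0.5,-1,0],[0,0,0]],[85,[-0.5,-1,0],[0,0,0]]]'
python3 -m handwheel '[[85,[-0.5,-1,0],[0,0,0]],[85,[-0.5,-1,0],[0,0,0]],[85,[-0.5,-1,0],[0,0,0]],[85,[-0.5,-1,0],[0,0,0]],[85,[-0.5,-1,0],[0,0,0]],[85,[0,-1,0],[0,0,0]],[85,[0,-1,0],[0,0,0]],[85,[0,0,0],[0,0,0]]]'
python3 - <<'E'
from h import *
o=arm.get_obs();im=arm.camera("wrist");cv2.imwrite("pics/w1.png",im[:,:,::-1])
print(o["time_s"],o["tcp_pos"],o["tcp_rot"].round(3) if hasattr(o["tcp_rot"],'round') else o["tcp_rot"],np.abs(o["qvel"]).max())
for t in("rail_free","rail_stand","bin_lip"): print(t,[(np.round(d["uv"],1),round(d["confidence"],2)) for d in arm.landmark_of("wrist",t)])
S=(.617,-.173,.01)
print(proj("wrist",place(*S,[(0,y,.1) for y in(.14,.035,-.06,-.14)]),o).round())
E
```

```text
[ 0.6182 -0.173   0.0018  0.1331 -0.058  -0.1247  0.1322 -0.0635 -0.1274] [-0.4  0.6 -0.5  0.7 -0.5  0.7 -0.  -0.1 -0.  -0.4 -0.  -0.8  0.1  0.5
 -0.4 -1.2]
[[-0.001 -0.965 -0.262  0.066]
 [ 1.    -0.001  0.    -0.001]
 [-0.001 -0.262  0.965 -0.144]
 [ 0.     0.     0.     1.   ]] 365.5055083978689
time_s: 1.7
tcp_pos: [0.2835, 0.3998, 0.307]
tcp_rot: [[-1.0, -0.003, 0.0], [-0.003, 1.0, 0.0], [-0.0, 0.0, -1.0]]
contact_force: [0.8, 0.5, 0.0]
finger_gap: 0.0852
gripper_force: 0.0
time_s: 2.5
tcp_pos: [0.4044, 0.16, 0.3516]
tcp_rot: [[-1.0, -0.003, 0.001], [-0.003, 1.0, 0.0], [-0.001, 0.0, -1.0]]
contact_force: [0.1, 0.5, 0.4]
finger_gap: 0.085
gripper_force: 0.0
time_s: 3.3
tcp_pos: [0.4794, -0.0515, 0.3511]
tcp_rot: [[-1.0, 0.001, -0.0], [0.001, 1.0, -0.001], [0.0, -0.001, -1.0]]
contact_force: [-0.1, 0.1, 0.1]
finger_gap: 0.085
gripper_force: 0.0
3.3 [ 0.47943269 -0.05150492  0.35108709] [[-1.     0.001 -0.   ]
 [ 0.001  1.    -0.001]
 [ 0.    -0.001 -1.   ]] 0.06322631018189852
rail_free [(array([207.5, 295.2]), 0.79)]
rail_stand [(array([198.9, 266.1]), 0.94)]
bin_lip [(array([405.9,  74.7]), 0.88)]
[[295. 295.]
 [206. 296.]
 [127. 297.]
 [ 60. 297.]]
```

View pics/w1.png

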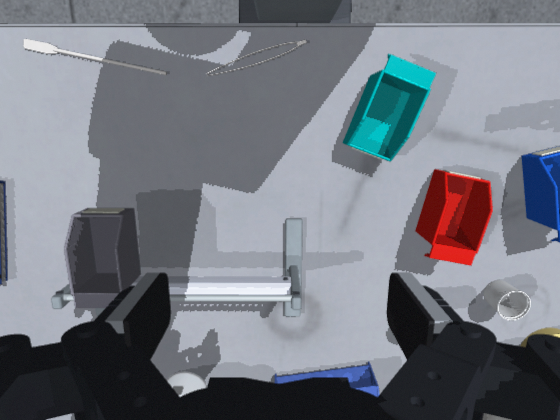

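The wrist view agrees with the stand estimate to about 2 px: the rail is at row ~297, and its left end post is at column 293. Next I'll go above the blue bin.

```bash

python3 -m handwheel '[[85,[0,1,0],[0,0,0]],[85,[0,1,0],[0,0,0]],[85,[0,1,0],[0,0,0]],[85,[0,1,0],[0,0,0]],[85,[0,1,0.2],[0,0,0]],[85,[0,1,0.2],[0,0,0]],[85,[0,1,0.2],[0,0,0]],[85,[0,1,0.2],[0,0,0]]]' >/dev/null
python3 -m handwheel '[[85,[-0.2,1,0.4],[0,0,0]],[85,[-0.2,1,0.4],[0,0,0]],[85,[-0.2,1,0.5],[0,0,0]],[85,[-0.2,1,0.5],[0,0,0]],[85,[0,0.1,0.5],[0,0,-0.97]],[85,[0,0,0],[0,0,-0.97]],[85,[0,0,0],[0,0,0]]]'
python3 - <<'E'
from h import *
w=cv2.imread("pics/w1.png")[255:325,40:310]
o=arm.get_obs();im=arm.camera("wrist")
ob=[];ob0=[("scene",BIN[n],uv,None) for n,uv in zip(BIN,[(228,186),(233,158),(209,186)])]+[("top",BIN[n],uv,None) for n,uv in zip(BIN,[(176,217),(166,190),(179,233)])]
for t in BIN:
    L=arm.landmark_of("wrist",t);print(t,[(np.round(d["uv"],1),round(d["confidence"],2)) for d in L])
    if L: ob.append(("wrist",BIN[t],L[0]["uv"],o))
r=fit(ob,[.4956,.3125,.27]);print(r.x,r.fun.round(1))
r2=fit(ob*2+ob0,[.4956,.3125,.27]);print(r2.x,r2.fun.round(1))
def draw(im,s,col):
    pts=[(x,y,z) for x,z in((.045,.06),(-.012,.06),(-.045,.034)) for y in(.03,-.03)]
    q=proj("wrist",place(*s,pts),o).round().astype(int)
    for i,j in((0,1),(0,2),(2,4),(1,3),(3,5),(4,5)): cv2.line(im,tuple(map(int,q[i])),tuple(map(int,q[j])),col,1)
v=im[:,:,::-1].copy();draw(v,r.x,(0,255,255));draw(v,r2.x,(0,255,0))
v=cv2.resize(v[40:330],None,fx=1.4,fy=1.4);w=cv2.resize(w,(784,190),interpolation=2)
V=np.zeros((600,784,3),np.uint8);V[:406]=v;V[408:598]=w;cv2.imwrite("pics/w2.png",V)
E
```

```text
time_s: 5.0
tcp_pos: [0.5013, 0.3159, 0.2575]
tcp_rot: [[-0.962, -0.275, -0.001], [-0.275, 0.962, -0.001], [0.002, -0.0, -1.0]]
contact_force: [-0.6, -0.2, 0.6]
finger_gap: 0.0851
gripper_force: 0.0
blue_bin [(array([70.3, 31.4]), 0.79)]
bin_lip [(array([273.9, 236. ]), 0.95)]
bin_front [(array([30.8, 62.7]), 0.84), (array([274.2, 137.5]), 0.68)]
[0.4757463  0.09792216 1.00895113] [ 1.51e+01  6.95e+01 -1.74e+02 -9.45e+01  2.00e-01  1.00e-01]
[0.44832606 0.21559865 0.91662566] [130.7  75.4 -48.8 -84.8 133.    3.9 130.7  75.4 -48.8 -84.8 133.    3.9
   5.7  31.4  -1.6  26.1  23.5  34.5  42.   19.5  30.8  30.7  52.7  14.3]
```

View pics/w2.png

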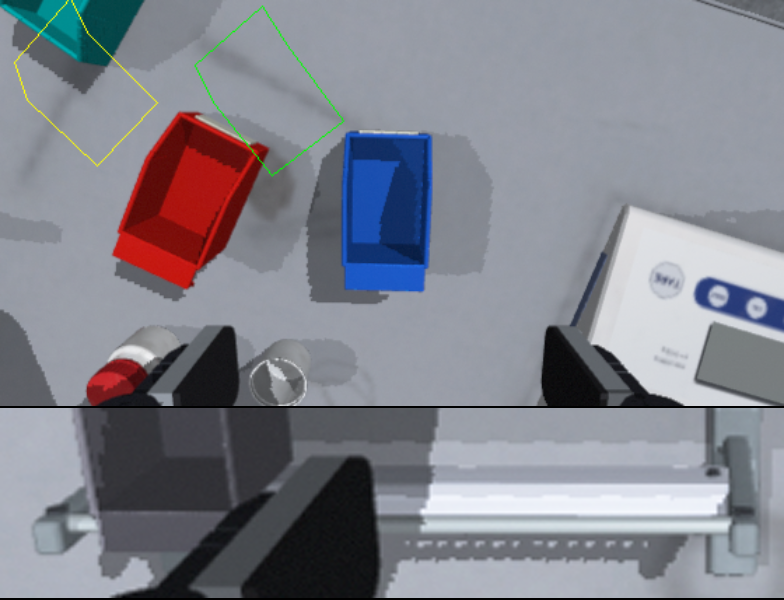

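In the wrist view the bin's lip is at (274,236) and its front at (274,137), and its sides line up with the tool. The first network candidate was the turquoise bin, so I'll refit with the right points.

```bash
python3 - <<'E'
from h import *
o=arm.get_obs()
# corner pixels read in the view (crop: /1.4, +40 rows) : top-rear corners, front rim corners
px=lambda u,v:(u/1.4,v/1.4+40)
ob=[("wrist",BIN["bin_lip"],(273.9,236),o),("wrist",BIN["bin_front"],(274.2,137.5),o),
("wrist",(.062,.028,.058),px(425,290),o),("wrist",(.062,-.028,.058),px(345,290),o),("wrist",(.045,.03,.06),px(429,265),o),("wrist",(.045,-.03,.06),px(344,265),o)]
r=fit(ob,[.4956,.3125,.27]);print(r.x,r.fun.round(1))
x,y,a=r.x;print("grip",place(*r.x,(.008,0,.023)))
o1={"tcp_pos":[0.47943269,-0.05150492,0.35108709],"tcp_rot":[[-1,.001,0],[.001,1,-.001],[0,-.001,-1]]}
pts=[("scene",(381.2,205.7)),("scene",(471.2,262)),("scene",(508.7,285.5)),("top",(333.4,154.1)),("top",(424.3,154.1)),("top",(453.9,154.3)),("wrist",(71,297)),("wrist",(289.7,297.7))]
fr=[("scene",(424,233)),("top",(379,155)),("wrist",(207.5,295.2))]
def f(s):
    r=[(proj(c,place(*s[:3],(0,y,.1)),o1)-uv).ravel() for (c,uv),y in zip(pts,s[3:])]
    r+=[(proj(c,place(*s[:3],(0,.035,.1)),o1)-uv).ravel() for c,uv in fr]
    return np.concatenate(r)
r=least_squares(f,[.617,-.173,0,.13,-.06,-.13,.13,-.06,-.13,-.13,.13],loss="soft_l1");s=r.x[:3]
print(r.x.round(4),r.fun.round(1));print("rail_free",place(*s,(0,.035,.1)))
for th in(0,20):
    M=R.from_euler("z",s[2]).as_matrix()@R.from_euler("y",th,degrees=True).as_matrix()
    print(th,"TCP hung",place(*s,(0,.035,.1))[0]+M@np.array([.008-.052,0,.023-.052]))
E
```

```text
[0.49934906 0.3097724  0.27622798] [ 1.3 -0.9  0.3 -0.3 -0.3 -0.9  0.8 -0.5 -0.8  1.3 -1.2  1.7]
grip [[0.50704579 0.31195423 0.023     ]]
[ 0.6181 -0.1723 -0.0019  0.1325 -0.0588 -0.1256  0.1315 -0.0641 -0.128
 -0.127   0.1332] [-0.3  0.5 -0.5  0.9 -0.5  1.  -0.  -0.3 -0.  -0.3 -0.  -0.5  0.  -0.
  0.  -0.6 -0.2  0.3 -0.7 -1.2 -0.4  1.8]
rail_free [[ 0.61813722 -0.1373347   0.1       ]]
0 TCP hung [ 0.5741373  -0.13725327  0.071     ]
20 TCP hung [ 0.56687225 -0.13723983  0.0877978 ]
```

```bash

python3 -m handwheel '[[85,[-0.15,-0.18,1],[0,0,0]],[85,[0,0,1],[0,0,0]],[85,[0,0,1],[0,0,0]],[85,[0,0,1],[0,0,0]],[85,[0,0,1],[0,0,0]],[85,[0,0,1],[0,0,0]],[85,[0,0,1],[0,0,0]],[85,[0,0,0.8],[0,0,0]]]' 
python3 -m handwheel '[[85,[0,0,0],[0,0,0]],[50,[0,0,0],[0,0,0]],[50,[0,0,0],[0,0,0]],[50,[0,0,0],[0,0,0]],[50,[0,0,0],[0,0,0]],[50,[0,0,0],[0,0,0]],[50,[0,0,0],[0,0,0]],[50,[0,0,0],[0,0,0]]]' 40
```

```text
time_s: 6.0
tcp_pos: [0.5081, 0.3102, 0.023]
tcp_rot: [[-0.964, -0.267, -0.0], [-0.267, 0.964, -0.0], [0.0, -0.0, -1.0]]
contact_force: [-0.0, -0.1, -0.3]
finger_gap: 0.0851
gripper_force: 0.0
time_s: 6.8
tcp_pos: [0.5102, 0.3114, 0.0269]
tcp_rot: [[-0.963, -0.27, 0.004], [-0.27, 0.963, 0.002], [-0.004, 0.001, -1.0]]
contact_force: [-1.3, -0.9, 7.7]
finger_gap: 0.0596
gripper_force: 44.5
```

```bash

python3 -m handwheel '[[50,[0,0,-0.4],[0,0,0]],[50,[0,0,-0.8],[0,0,0]],[50,[0,0,-1],[0,0,0]],[50,[0,0,-1],[0,0,0]],[50,[0,0,-1],[0,0,0]],[50,[0,0,-1],[0,0,0]],[50,[0,0,-0.6],[0,0,0]],[50,[0,0,0],[0,0,0]]]' 
python3 - <<'E'
from h import *
for c in("wrist","scene","top"):
    o=arm.get_obs();im=arm.camera(c);cv2.imwrite(f"pics/g_{c}.png",im[:,:,::-1])
    for t in BIN: print(c,t,[(np.round(d["uv"],1),round(d["confidence"],2)) for d in arm.landmark_of(c,t)])
    # expected with bin frame: origin at TCP minus (.008,0,.023) 
    M=o["tcp_rot"]@np.diag([-1,1,-1]);b=np.array(o["tcp_pos"])
    print(c,"exp",proj(c,[b+M@(np.array(p)-[.0105,0,.027]) for p in BIN.values()],o).round(1).tolist())
E
```

```text
time_s: 7.6
tcp_pos: [0.5103, 0.3115, 0.2033]
tcp_rot: [[-0.963, -0.27, 0.007], [-0.27, 0.963, 0.003], [-0.007, 0.001, -1.0]]
contact_force: [0.3, 0.3, -1.1]
finger_gap: 0.0596
gripper_force: 43.6
wrist blue_bin [(array([279.2, 235.9]), 0.96), (array([37.6,  5.1]), 0.78)]
wrist bin_lip []
wrist bin_front [(array([282.4, 146.9]), 0.89)]
wrist exp [[279.8, 235.8], [280.4, 403.7], [280.3, 152.3]]
scene blue_bin [(array([263.3, 261.5]), 0.96), (array([217.9, 124. ]), 0.95)]
scene bin_lip [(array([236.3, 250.3]), 0.91), (array([226.7,  94.1]), 0.74)]
scene bin_front [(array([280.9, 244. ]), 0.85), (array([270.6, 210.8]), 0.73), (array([198.1, 124.5]), 0.58)]
scene exp [[218.0, 126.4], [230.6, 93.3], [202.5, 122.1]]
top blue_bin [(array([277.6, 250.8]), 0.81)]
top bin_lip [(array([150.2, 175.8]), 0.79), (array([272.5, 275.9]), 0.72)]
top bin_front [(array([288.8, 233.4]), 0.86), (array([165.3, 223.8]), 0.63)]
top exp [[162.2, 206.2], [149.1, 176.1], [163.9, 225.9]]
```

View pics/g_wrist.png

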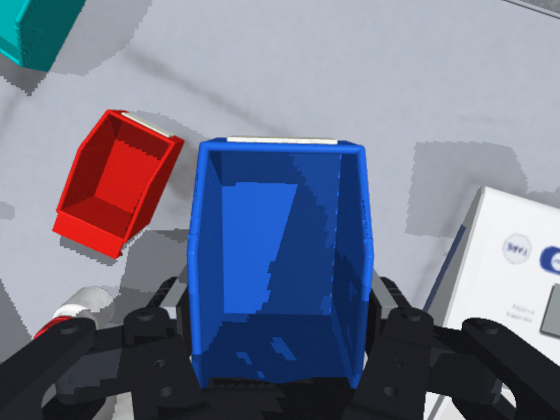

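```bash
cat >> h.py <<'E'
def inhand(o,ob,pr=(.0105,0,.027)):  # s: TCP in bin frame x,y,z ; bin pitch about +y, yaw
    M0=np.array(o["tcp_rot"])@np.diag([-1,1,-1]);b=np.array(o["tcp_pos"])
    def w(s,P): return b+M0@R.from_euler("zy",[s[4],s[3]]).as_matrix()@(np.array(P)-s[:3])
    f=lambda s:np.concatenate([(proj(c,w(s,P),o)[0]-uv)*g for c,P,uv,g in ob]+[np.array([s[3]/.02,s[4]/.02])])
    return least_squares(f,[*pr,0,0],loss="soft_l1",f_scale=2),w
E
python3 - <<'E'
from h import *
o=arm.get_obs();B=BIN
ob=[("wrist",B["blue_bin"],(279.2,235.9),.5),("wrist",B["bin_front"],(282.4,146.9),1),("wrist",(-.045,.03,.034),(366,146),1),("wrist",(-.045,-.03,.034),(201,145),1),
("wrist",(-.042,-.027,.003),(222,183),1),("wrist",(.042,-.027,.003),(222,315),1),("wrist",(.042,.027,.003),(333,315),1),
("scene",B["blue_bin"],(217.9,124),.5),("scene",B["bin_lip"],(226.7,94.1),.5),("scene",B["bin_front"],(198.1,124.5),.5),("top",B["bin_lip"],(150.2,175.8),.5),("top",B["bin_front"],(165.3,223.8),.5)]
r,w=inhand(o,ob);print(r.x.round(4),r.fun.round(1))
E
```

```text
[ 0.0116 -0.0002  0.0259 -0.0124 -0.0121] [  0.7  -0.5   0.2   2.3  -1.7   0.   -0.1  -0.8  -0.1 -35.8   4.4   0.2
  -0.4   1.2  -0.1   0.7   1.8  -1.    1.9  -1.6  -0.6   0.2  -1.    1.2
  -0.6  -0.6]
```

In-hand pose: the TCP sits at (11.6, 0, 26) mm in the bin frame, nearly level. I'll carry the bin over the rail, square it, then tip it.

```bash

python3 -m handwheel '[[50,[0,0,0],[0,0,0.48]],[50,[0,0,0],[0,0,0.96]],[50,[0,0,0],[0,0,0.48]],[50,[-0.17,-0.5,0],[0,0,0]],[50,[-0.17,-1,0],[0,0,0]],[50,[-0.17,-1,0],[0,0,0]],[50,[-0.17,-1,0],[0,0,0]],[50,[-0.17,-1,0],[0,0,0]]]' >/dev/null
python3 -m handwheel '[[50,[-0.17,-1,0],[0,0,0]],[50,[-0.17,-1,0],[0,0,0]],[50,[-0.17,-1,0],[0,0,0]],[50,[-0.17,-1,0],[0,0,0]],[50,[-0.17,-1,0],[0,0,0]],[50,[-0.17,-1,0],[0,0,0]],[50,[-0.17,-1,0],[0,0,0]],[50,[-0.17,-1,0],[0,0,0]]]'  >/dev/null
python3 -m handwheel '[[50,[-0.17,-1,0],[0,0,0]],[50,[-0.17,-1,0],[0,0,0]],[50,[0,-0.5,0],[0,0,0]],[50,[0,0,0],[0,0.5,0]],[50,[0,0,0],[0,0.75,0]],[50,[0,0,0],[0,0.75,0]],[50,[0,0,0],[0,0.5,0]],[50,[0,0,0],[0,0,0]]]' 
cat > nav.py <<'E'
from h import *
T=np.array([.0116,-.0002,.0259]);S=np.array([.6181,-.1723,-.002])
def rel(o,T=T,pitch=0,yaw=0):
    M=np.array(o["tcp_rot"])@np.diag([-1,1,-1])@R.from_euler("zy",[yaw,pitch]).as_matrix()
    lip=np.array(o["tcp_pos"])+M@(np.array([.052,0,.052])-T)
    d=place(*S,(0,.035,.1))[0]-lip
    return M,lip,d,np.array(o["tcp_rot"]).T@d/.03
if __name__=="__main__":
    o=arm.get_obs();M,lip,d,u=rel(o);print("bin yaw,pitch,roll",R.from_matrix(M).as_euler("zyx",degrees=True).round(2),"lip",lip.round(4),"d mm",(d*1e3).round(1),"tool units",u.round(2),o["time_s"])
E
python3 nav.py
```

```text
time_s: 10.6
tcp_pos: [0.5872, -0.1387, 0.1957]
tcp_rot: [[-0.938, -0.007, -0.347], [-0.007, 1.0, -0.001], [0.347, 0.002, -0.938]]
contact_force: [-0.6, 1.1, -2.7]
finger_gap: 0.0595
gripper_force: 43.5
bin yaw,pitch,roll [ 0.44 20.3  -0.05] lip [ 0.6341 -0.1382  0.2061] d mm [ -16.     0.9 -106.1] tool units [-0.73  0.03  3.5 ] 10.6
```

```bash

python3 -m handwheel '[[50,[-0.4,0,0.3],[0,0,0]],[50,[-0.33,0,0.7],[0,0,0]],[50,[0,0,0.7],[0,0,0]],[50,[0,0,0.5],[0,0,0]],[50,[0,0,0],[0,0,0]],[50,[0,0,0],[0,0,0]]]' 
python3 nav.py; python3 - <<'E'
from nav import *
im=[];o=arm.get_obs()
for c in("scene","top"):
    a=arm.camera(c)[:,:,::-1].copy()
    M,lip,d,u=rel(o)
    for t in("bin_lip","bin_front","rail_free"): print(c,t,[(np.round(d["uv"],1),round(d["confidence"],2)) for d in arm.landmark_of(c,t)])
    print(c,"exp lip,front",proj(c,[lip,lip+M@(np.array(BIN["bin_front"])-BIN["bin_lip"])]).round(1).tolist())
    im.append(a)
s=cv2.resize(im[0][150:310,350:530],(560,498),interpolation=2);t=cv2.resize(im[1][110:210,310:470],(792,495),interpolation=2)
cv2.imwrite("pics/a.png",s);cv2.imwrite("pics/b.png",t)
E
```

```text
time_s: 11.2
tcp_pos: [0.5853, -0.1391, 0.1295]
tcp_rot: [[-0.94, -0.005, -0.341], [-0.005, 1.0, -0.002], [0.341, -0.0, -0.94]]
contact_force: [-0.8, -0.3, -1.1]
finger_gap: 0.0595
gripper_force: 43.6
bin yaw,pitch,roll [ 0.33 19.94 -0.12] lip [ 0.6322 -0.1387  0.1402] d mm [-14.    1.4 -40.2] tool units [-0.02  0.05  1.42] 11.2
scene bin_lip [(array([432.8, 214.7]), 0.69), (array([236.9, 249. ]), 0.67)]
scene bin_front [(array([284.4, 246.4]), 0.75), (array([399.9, 236.6]), 0.74)]
scene rail_free []
scene exp lip,front [[434.0, 214.0], [403.3, 235.7]]
top bin_lip [(array([272.7, 270.7]), 0.81), (array([234.9, 201.3]), 0.19)]
top bin_front [(array([288. , 232.7]), 0.93)]
top rail_free []
top exp lip,front [[383.0, 142.7], [386.5, 187.2]]
```

View pics/a.png

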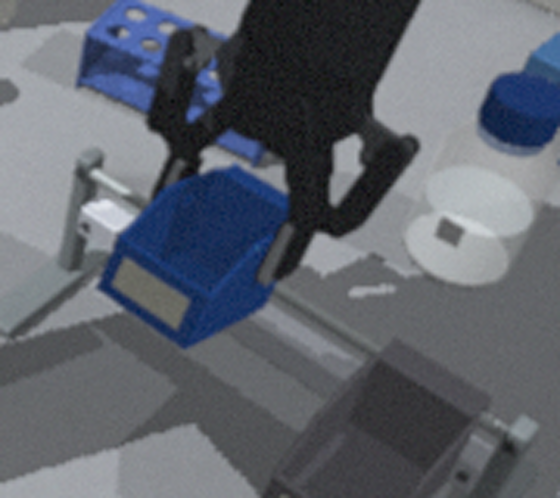

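The bin is tipped about 20°, with the lip just beyond and above the rail. Expected and detected points agree within ~3 px. Next I'll descend along the tool axis while watching the force.

```bash

python3 -m handwheel '[[50,[-0.02,0.05,0.5],[0,0,0]],[50,[0,0,0.4],[0,0,0]],[50,[0,0,0],[0,0,0]]]' ; python3 nav.py
python3 -m handwheel '[[50,[0,0,0.1],[0,0,0]],[50,[0,0,0.1],[0,0,0]],[50,[0,0,0],[0,0,0]]]' ; python3 nav.py
```

```text
time_s: 11.9
tcp_pos: [0.5741, -0.1369, 0.0998]
tcp_rot: [[-0.938, -0.005, -0.347], [-0.006, 1.0, -0.0], [0.347, 0.002, -0.938]]
contact_force: [-0.5, -0.4, -0.9]
finger_gap: 0.0599
gripper_force: 43.6
bin yaw,pitch,roll [ 0.33 20.31 -0.03] lip [ 0.621  -0.1365  0.1102] d mm [ -2.9  -0.8 -10.2] tool units [-0.03 -0.03  0.35] 11.9
time_s: 12.2
tcp_pos: [0.5745, -0.1376, 0.0973]
tcp_rot: [[-0.94, -0.005, -0.342], [-0.005, 1.0, -0.002], [0.342, 0.0, -0.94]]
contact_force: [0.2, -0.6, -1.0]
finger_gap: 0.0594
gripper_force: 43.6
bin yaw,pitch,roll [ 0.33 20.01 -0.11] lip [ 0.6214 -0.1371  0.108 ] d mm [-3.2 -0.2 -8. ] tool units [ 0.01 -0.    0.29] 12.2
```

```bash

python3 -m handwheel '[[50,[0,0,0],[0,0,0]]]' | head -4; python3 nav.py
python3 -m handwheel '[[50,[0,0,0.1],[0,0,0]],[50,[0,0,0],[0,0,0]]]' | grep -E "pos|force" ; python3 nav.py
```

```text
time_s: 12.3
tcp_pos: [0.5748, -0.1377, 0.0978]
tcp_rot: [[-0.94, -0.005, -0.342], [-0.005, 1.0, -0.002], [0.342, -0.0, -0.94]]
contact_force: [0.2, -0.1, -0.9]
bin yaw,pitch,roll [ 0.33 19.97 -0.12] lip [ 0.6217 -0.1372  0.1086] d mm [-3.5 -0.1 -8.6] tool units [ 0.01 -0.    0.31] 12.3
tcp_pos: [0.5734, -0.1376, 0.0945]
contact_force: [0.0, 0.3, -1.3]
gripper_force: 43.6
bin yaw,pitch,roll [ 0.33 20.01 -0.11] lip [ 0.6203 -0.1371  0.1052] d mm [-2.2 -0.2 -5.2] tool units [ 0.01 -0.01  0.19] 12.5
```

```bash

python3 -m handwheel '[[50,[0,0,0.1],[0,0,0]],[50,[0,0,0],[0,0,0]]]' | grep -E "pos|force" ; python3 nav.py
python3 -m handwheel '[[50,[0,0,0.07],[0,0,0]],[50,[0,0,0],[0,0,0]]]' | grep -E "pos|force" ; python3 nav.py
```

```text
tcp_pos: [0.5722, -0.1375, 0.0915]
contact_force: [0.6, 0.0, -1.4]
gripper_force: 43.6
bin yaw,pitch,roll [ 0.34 20.04 -0.1 ] lip [ 0.6191 -0.1371  0.1022] d mm [-1.  -0.2 -2.2] tool units [ 0.01 -0.01  0.08] 12.7
tcp_pos: [0.572, -0.1377, 0.0901]
contact_force: [1.6, 0.3, 0.3]
gripper_force: 43.6
bin yaw,pitch,roll [ 0.33 19.97 -0.12] lip [ 0.6189 -0.1372  0.1008] d mm [-0.7 -0.1 -0.8] tool units [ 0.01 -0.    0.03] 12.9
```

Light contact appears right where the lip should seat. I'll press slightly more, then swing about the rail.

```bash

python3 -m handwheel '[[50,[0,0,0.05],[0,0,0]],[50,[0,0,0],[0,0,0]]]' | grep -E "pos|force" ; python3 nav.py
python3 -m handwheel '[[50,[-0.064,0,0.095],[0,-0.5,0]],[50,[-0.064,0,0.095],[0,-0.5,0]],[50,[0,0,0],[0,0,0]]]' | grep -E "pos|force" ; python3 nav.py
```

```text
tcp_pos: [0.5719, -0.1376, 0.0897]
contact_force: [-1.3, 0.6, 4.6]
gripper_force: 44.0
bin yaw,pitch,roll [ 0.34 19.91 -0.13] lip [ 0.6188 -0.1372  0.1005] d mm [-0.6 -0.1 -0.5] tool units [ 0.02 -0.    0.02] 13.1
tcp_pos: [0.5738, -0.1377, 0.0831]
contact_force: [1.2, 0.0, 1.4]
gripper_force: 42.5
bin yaw,pitch,roll [ 0.31 11.73 -0.09] lip [ 0.6186 -0.1373  0.1005] d mm [-0.5 -0.  -0.5] tool units [ 0.01 -0.    0.02] 13.4
```

Seated and swinging cleanly. Continue to level.

```bash

python3 -m handwheel '[[50,[-0.064,0,0.095],[0,-0.5,0]],[50,[-0.064,0,0.095],[0,-0.5,0]],[50,[0,0,0],[0,0,0]]]' | grep -E "pos|force" ; python3 nav.py
python3 -m handwheel '[[50,[-0.06,0,0.09],[0,-0.45,0]],[50,[0,0,0],[0,0,0]],[50,[0,0,0],[0,0,0]]]' | grep -E "pos|force" ; python3 nav.py
python3 - <<'E'
from nav import *
o=arm.get_obs();a=arm.camera("scene")[:,:,::-1]
for t in("bin_lip","bin_front","blue_bin"): print(t,[(np.round(d["uv"],1),round(d["confidence"],2)) for d in arm.landmark_of("scene",t)])
print("exp hung",proj("scene",place(*S,[np.array(BIN[t])+[-.052,.035,.048] for t in("bin_lip","bin_front","blue_bin")])).round(1).tolist())
cv2.imwrite("pics/c.png",cv2.resize(a[150:310,350:530],(675,600),interpolation=2))
E
```

```text
tcp_pos: [0.5764, -0.1377, 0.0768]
contact_force: [1.4, 0.9, 1.4]
gripper_force: 42.5
bin yaw,pitch,roll [ 0.31  3.78 -0.04] lip [ 0.6184 -0.1372  0.1002] d mm [-0.3 -0.1 -0.2] tool units [ 0.01 -0.    0.01] 13.7
tcp_pos: [0.5771, -0.1379, 0.074]
contact_force: [-6.7, 0.0, 9.9]
gripper_force: 43.1
bin yaw,pitch,roll [ 0.31  0.45 -0.03] lip [ 0.6177 -0.1374  0.0998] d mm [0.4 0.1 0.2] tool units [-0.01  0.   -0.01] 14.0
bin_lip [(array([237.2, 253.7]), 0.73), (array([422.8, 233. ]), 0.58)]
bin_front [(array([281.2, 243.7]), 0.61), (array([386.8, 273.2]), 0.56)]
blue_bin [(array([402.4, 267.4]), 0.88), (array([387. , 271.3]), 0.7), (array([264. , 260.2]), 0.69)]
exp hung [[423.8, 233.2], [389.7, 268.1], [401.3, 266.8]]
```

View pics/c.png

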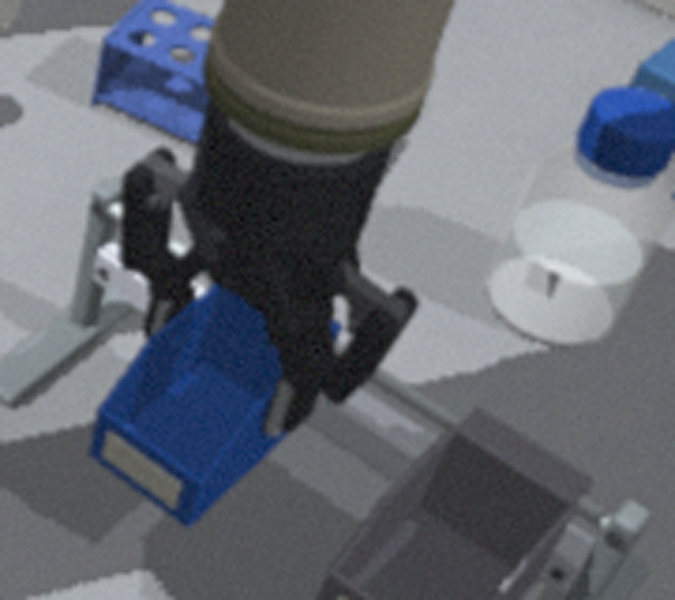

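The bin is level and its back presses on the bar (about 7 N). Release, then retreat straight up.

```bash

python3 -m handwheel '[[64,[0,0,0],[0,0,0]],[70,[0,0,0],[0,0,0]],[78,[0,0,0],[0,0,0]],[85,[0,0,0],[0,0,0]],[85,[0,0,0],[0,0,0]],[85,[0,0,0],[0,0,0]],[85,[0,0,0],[0,0,0]]]' 
python3 -m handwheel '[[85,[0,0,-0.3],[0,0,0]],[85,[0,0,-0.6],[0,0,0]],[85,[0,0,-1],[0,0,0]],[85,[0,0,-1],[0,0,0]],[85,[0,0,-1],[0,0,0]],[85,[0,0,-1],[0,0,0]],[85,[0,0,-1],[0,0,0]],[85,[0,0,0],[0,0,0]]]'
python3 - <<'E'
from nav import *
o=arm.get_obs();im={c:arm.camera(c) for c in("scene","top","wrist")}
N=("bin_lip","bin_front","blue_bin");P=place(*S,[np.array(BIN[t])+[-.052,.035,.048] for t in N])
for c in im:
    print(c,"exp",proj(c,P,o).round(1).tolist())
    for t in N: print(t,[np.round(d["uv"],1).tolist() for d in arm.landmark_of(c,t)])
a=cv2.resize(im["scene"][180:340,350:530],(450,400),interpolation=2)
b=cv2.resize(im["wrist"][180:400],(560,220))
V=np.zeros((600,800,3),np.uint8);V[:400,:450]=a;V[:400,450:]=cv2.resize(im["top"][130:230,310:397],(350,400),interpolation=2)
V[400:600,:509]=cv2.resize(im["wrist"][200:],(509,200));cv2.imwrite("pics/d.png",V[:,:,::-1])
E
```

```text
time_s: 14.9
tcp_pos: [0.5776, -0.1376, 0.0728]
tcp_rot: [[-1.0, -0.006, -0.007], [-0.006, 1.0, -0.0], [0.007, 0.0, -1.0]]
contact_force: [-0.3, 0.1, 0.0]
finger_gap: 0.0855
gripper_force: 0.0
time_s: 15.7
tcp_pos: [0.5813, -0.1384, 0.2567]
tcp_rot: [[-1.0, -0.006, 0.002], [-0.006, 1.0, -0.003], [-0.002, -0.003, -1.0]]
contact_force: [0.6, 0.3, 0.0]
finger_gap: 0.0847
gripper_force: 0.0
scene exp [[423.8, 233.2], [389.7, 268.1], [401.3, 266.8]]
bin_lip [[239.7, 251.0], [418.1, 236.0]]
bin_front [[280.9, 245.7], [387.0, 270.6]]
blue_bin [[262.2, 260.0], [401.5, 268.1]]
top exp [[378.3, 153.8], [377.7, 199.0], [373.8, 181.9]]
bin_lip [[380.9, 154.3], [272.1, 273.2]]
bin_front [[377.7, 202.2], [286.1, 232.3]]
blue_bin [[277.4, 251.7], [373.8, 183.4], [376.8, 155.5]]
wrist exp [[280.6, 240.9], [281.5, 127.0], [280.9, 172.5]]
bin_lip []
bin_front [[278.8, 128.2], [497.4, 50.8]]
blue_bin [[275.0, 178.8]]
```

View pics/d.png

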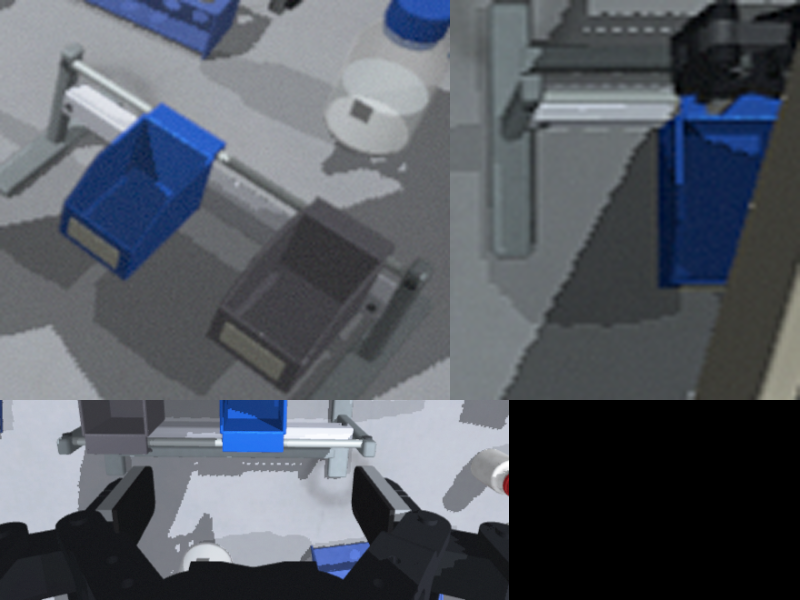

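The blue bin hangs level on the rail, parallel to the grey bin, with its lip over the rail and the gripper clear above it.

```bash
python3 -c "
from station import arm
print(arm.job_done())"
```

```text
the job is handed in; nothing more can be done
None
```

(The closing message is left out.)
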